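Snap a floor-drain cover home with the seating tool

TASK

The round cover lies loosely in the orange drain collar. Take the red-handled seating tool, press its rubber foot squarely on the middle of the cover until it clicks fully home, and keep pushing steadily with about 15 N for a second to bed it, never with more than 25 N and never with the fingers on the cover. Then stand the tool upright again on the middle of its yellow rest, let go, and leave the other things as they are.

Things in the scene. Friction and masses are not known exactly. Their poses are not given: they have to be found in the camera images.
- tool: Rigid seating tool, standing upright, 300 g, 110 tall: black rubber foot, a disc of diameter 48, 14 high; thin steel neck to 30 above the underside; red square handle 26 x 26 from 30 to 110. Origin: centre of the foot's underside; z up along the handle, x and y square to the handle's flat faces (grip it along x or y).
- tool_grip (a point): Point on the tool's axis inside the handle, 88 above its underside: a good height for the grip.
- cover: Round drain cover, 120 g, 16 high: white snap disc, tapering up from diameter 59 to 64 (height 0 to 6), neck, diameter 54 (6 to 12), slotted steel plate, diameter 65 (12 to 16). Origin: centre of underside; z up. At the start it lies about level and loose on four sprung catches in the collar, underside 7 to 8 above its seat. Home, its underside is on the rigid seat and its top flush with the rim.
- cover_top (a point): Centre of the cover's top face, where the foot presses. About 1.3 side play: it tips if pushed off its middle. The push needed rises steadily to some 12 to 20 N (varies) until about 3 before the seat, where the catches snap over, pull the cover down and the push drops at once by most of its value; then the seat stops it hard.
- drain: Fixed sample: grey backer board 200 x 180 x 12 with an orange collar in its middle, inner diameter 66.6, outer about 91, rim 33 above the table, black seat inside 17 above the table. Origin: board's underside, on the collar's axis; z up.
- drain_rim (a point): Centre of the collar's mouth at the height of its rim (33 above the drain's origin); the cover's top is at this height when home.
- rest: Fixed yellow disc, diameter 84, 6 high, with a black patch, on which the tool stands. Origin: centre of its underside, on the table; its top is 6 above.
- spare_cover: A second cover like the first, lying in a grey open tray 105 x 105 x 20 (fixed); leave it. Origin: centre of its underside.
- pail: White plastic pail, diameter 110, 110 high, bystander. Origin: centre of its underside.
- trowel: Filling knife with red handle lying on the table, bystander.
- driver: Screwdriver with red handle lying on the table, bystander.
- tiles: Stack of white tiles, 100 x 100 x 32, bystander. Origin: centre of its underside.
- jar: Clear jar with blue lid, diameter 64, 90 high, bystander. Origin: centre of its underside.
There are look-alikes about, which are no part of the job. What is shaped like the cover but green is not meant. What is shaped like the tool but green is not meant.

How it is judged:
On the way, in this order (a step that is already met when the one before it is completed fails the run):
1. the seating tool is lifted off its rest (z of tool in the frame of rest above 0.03 m), for 0.2 s.
2. the cover is clicked fully home and level (within 1.3 mm of its seat) and the tool keeps pushing on it with 11 to 19 N for 0.7 s (z of cover in the frame of drain below 0.0183 m and horizontal distance between cover and drain below 0.003 m and angle between cover's own z axis and vertical below 0.03 rad and contact force between tool and cover between 11 and 19 N), for 0.7 s.
At the end, for the whole second after the job is handed in: The cover is home in the collar: underside within 1.3 mm of its seat (17 mm above the drain's origin), within 3 mm of the collar's axis and level within 0.03 rad; the tool stands upright (within 0.05 rad) and at rest on the yellow rest, its axis within 18 mm of the rest's centre; all released (z of cover in the frame of drain below 0.0183 m and horizontal distance between cover and drain below 0.003 m and angle between cover's own z axis and vertical below 0.03 rad and horizontal distance between tool and rest below 0.018 m and z of tool in the frame of rest between 0.003 and 0.009 m and angle between tool's own z axis and vertical below 0.05 rad and linear speed of each of tool, cover below 0.02 m/s); the robot touches nothing.
It fails at once if the tool pushes the cover with more than 25 N (contact force between tool and cover above 25 N).
It fails at once if the robot's fingers or arm push on the cover (contact force between any of the fingers, the arm and cover above 1 N).
It fails at once if a bystander (spare cover, pail, filling knife, screwdriver, tiles or jar) is moved more than 20 mm (distance of any of spare_cover, pail, trowel, driver, tiles, jar from where it was at the start of the episode above 0.02 m).
It also fails if it takes over 54 s, if anything falls off the work surface, if the arm or the gripper's body presses on something with over 40 N, if the wrist force passes 120 N, or if a joint passes its speed limit or range.

ROBOT

A 6-joint arm with a two-finger parallel gripper is mounted at the origin on the work surface. World frame = base frame: x ahead of the robot, y to its left, z up, the work surface at z = 0. Lengths are in m, angles in rad, forces in N, time in s.
With the tool pointing down it reaches from about 0.3 to 0.875 m from the base axis. Payload 4.2 kg.
Tool frame: the origin (TCP) lies midway between the tips of the shut fingers; the grasp point (between the pads) lies 19 mm behind it; z points along the fingers, y is the line along which they close (so a half turn about z gives the same grasp; the last joint's range is limited). The gripper opens to 85 mm and grips with 20 to 120 N. Pads are 22 mm wide; open, the fingers measure 114 mm over their backs; the gripper's body (76 mm by 85 mm) begins 54 mm behind the grasp point. The pads swing forward as they close: fully open they stand 13 mm farther back than shut.
Start: joints at [1.237, 0.32, 1.565, -0, 1.257, -0.02], TCP at [0.177, 0.547, 0.206] pointing down, gripper open.
Joint ranges: [-3.11, 3.11], [-0.84, 2.01], [0.21, 2.61], [-1.34, 4.49], [0.05, 2.63], [-2.56, 2.56]. Speed limits (rad/s): [2.57, 2.57, 3.14, 3.14, 3.14, 3.14].

INTERFACE

Orientations are given as a unit quaternion [w, x, y, z].
In Python, from plant import read_state, camera, camera_model, close_job gives the robot as it stands.
- The arm moves only by the tool arm_command, never from a script. Its argument "motion" is a list of rows, each a list of 6 numbers: the shift along the world's x, y, z in shares of 750 mm (1.0 is 750 mm), then the turn, a rotation vector about the world's x, y, z in fractions of the full range, 1 being pi rad. A call has 1 to 20 rows; each row is the pose to reach, as a shift and turn from the pose commanded when the call began; what a row does not reach only later rows make up. A row lasts 1/10 s, in which the tool goes at most 50 mm and 8.59 degrees, less where a joint would pass 70% of its speed; a pose out of reach is approached as far as the arm can. A shift or turn number past 1, either way, is cut back to 1. A call with a gripper value outside its range is refused whole. "gripper" is the finger opening in mm, from 0 to 85.4, set as the call begins (left out, the last holds). The fingers move at their own pace and stop on an object; "newtons" is the grip in N (left out, the last holds). Time passes only in rows, so rows that repeat a pose let the fingers close. It gives the time, the measured TCP pose, the force, the opening and the grip force at its end, in the units of the state.
- read_state(): the state, without advancing time (a new reading comes with each control period).
- camera(name): name is "scene" or "top"; returns the picture (400x640x3 uint8, blue, green, red); there is no depth.
- camera_model(name): a dict with "fx", "fy", "cx", "cy" (pixels), "origin" and "rotation" of the camera in the world. Camera axes: x right, y up, looking along -z (the intrinsics and any distortion apply to the point x, -y, -z); pixel columns grow to the right and rows downward; lengths in m; the calibration is good to about 2 mm. A picture is of the moment at which its call begins. camera_model takes no time and is no camera call.
- close_job(): hands the job in; it is judged then, once.
The state is a dict: "time": time; "joint_positions": joint angles; "qvel": joint speeds; "joint_efforts": joint torques, N m; "tcp_pos": TCP position; "tool_rot": TCP orientation; "wrist_force": force on the tool from outside, world axes, zero at the start; "moment": the same for the moment, N m; "gripper_width": opening from 0.0 (shut) to 1.0 (fully open); "gripper_force": force on a finger pad.
Only numpy, scipy, OpenCV 4.12 (cv2) and the standard library are available. Lean on these libraries where they do the work, as an engineer would, in place of code of your own. Each camera call takes 0.05 s, during which the arm holds its last target. There are 200 camera calls.

## Working session

There is one attempt and no reset: what is moved stays moved. The work goes in short steps, Python scripts to look and compute and a tool call to move; the robot and the scene stay as the last step left them, time stands still between calls to the robot, and variables do not carry over. Pictures are saved under pics/ and viewed, at most 10 in all, crops included, and the job is handed in when it is done.

Besides the shell and the picture viewer there is one more tool, called after "Call:" in YAML: its name, and indented under it one key for each argument. arm_command: Moves the arm, as the interface text tells. Its arguments: {"type":"object","properties":{"motion":{"type":"array"},"gripper":{"type":"number"},"newtons":{"type":"number"}},"required":["motion"]}

```bash
mkdir -p pics; ls; python3 - <<'E'
from plant import *
import cv2,json
for n in("scene","top"):
    im=camera(n);cv2.imwrite(f"pics/{n}0.png",im)
    m=camera_model(n);print(n,m)
print(read_state())
E
```

```text
pics
scene {'fx': 379.20040372801, 'fy': 379.20040372801, 'cx': 320.7786743640015, 'cy': 199.68723884029112, 'origin': array([ 1.32280971, -0.05055548,  0.77441936]), 'rotation': array([0.67282161, 0.29424182, 0.28143515, 0.61767879])}
top {'fx': 412.1025731878363, 'fy': 412.1025731878363, 'cx': 316.4885066213138, 'cy': 202.65590933238315, 'origin': array([0.40551816, 0.03290124, 1.31028939]), 'rotation': array([-0.69646615, -0.03518317,  0.05062205,  0.71493668])}
{'time': 0.1, 'joint_positions': array([ 1.23702357e+00,  3.20234867e-01,  1.56555354e+00, -1.77079883e-05,
        1.25739590e+00, -2.00046276e-02]), 'qvel': array([-0.00158135, -0.00223714, -0.0047332 ,  0.00041321,  0.00082934,
       -0.00043604]), 'joint_efforts': array([ 5.42100843e-04, -4.16414881e+01, -2.34703070e+01,  1.43374050e-04,
        4.89045327e-03, -3.89487013e-05]), 'tcp_pos': array([0.17732638, 0.54648683, 0.20546376]), 'tool_rot': array([-1.31750758e-04,  1.56238550e-01,  9.87719030e-01, -7.84891099e-04]), 'wrist_force': array([-0.08301104, -0.76158331, -0.79634587]), 'moment': array([0.04107855, 0.04603042, 0.00364526]), 'gripper_force': 0.0, 'gripper_width': 1.000692334412104}
```

View pics/scene0.png

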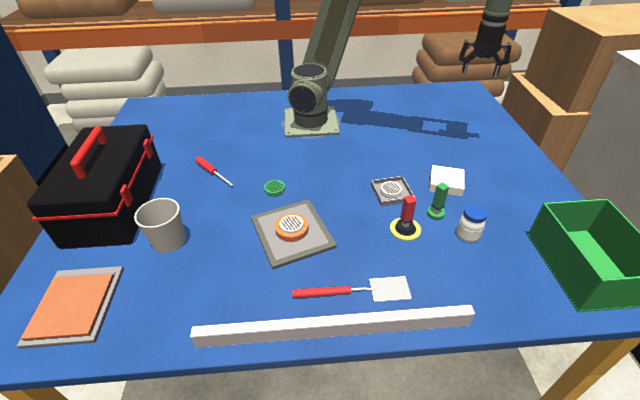

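View pics/top0.png

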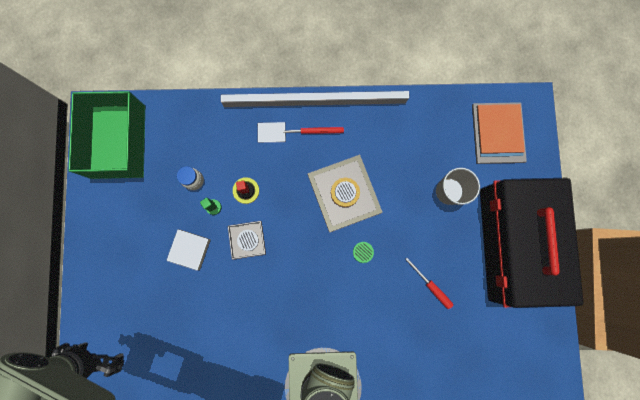

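The scene view shows the red tool on the yellow rest at about (406,215), the collar at (291,227), and the green look-alike tool at (438,200). In the top view the tool and rest are at about (244,189) and the collar with the cover at (345,192).

```bash
cat > h.py <<'E'
import numpy as np,cv2
from plant import *
from scipy.spatial.transform import Rotation as R
def rot(q): return R.from_quat(np.roll(q,-1))
def ray(n,uv):
    m=camera_model(n);uv=np.atleast_2d(uv)
    d=np.c_[(uv[:,0]-m["cx"])/m["fx"],-(uv[:,1]-m["cy"])/m["fy"],-np.ones(len(uv))]
    return m["origin"],rot(m["rotation"]).apply(d)
def plane(n,uv,z):
    o,d=ray(n,uv);return o+d*((z-o[2])/d[:,2])[:,None]
def proj(n,p):
    m=camera_model(n);c=rot(m["rotation"]).inv().apply(np.atleast_2d(p)-m["origin"])
    return np.c_[m["cx"]+m["fx"]*c[:,0]/-c[:,2],m["cy"]-m["fy"]*c[:,1]/-c[:,2]]
def mask(im,h0,h1,s=110,v=60,box=None):
    h=cv2.cvtColor(im,cv2.COLOR_BGR2HSV)
    m=((h[...,0]>=h0)&(h[...,0]<=h1)&(h[...,1]>=s)&(h[...,2]>=v)).astype(np.uint8)
    if box: k=np.zeros_like(m);x0,y0,x1,y1=box;k[y0:y1,x0:x1]=1;m*=k
    return m
def big(m): 
    return max(cv2.findContours(m,cv2.RETR_EXTERNAL,cv2.CHAIN_APPROX_NONE)[0],key=cv2.contourArea)[:,0].astype(float)
def circ(p):
    A=np.c_[2*p[:,:2],np.ones(len(p))];s=np.linalg.lstsq(A,(p[:,:2]**2).sum(1),rcond=None)[0]
    return s[:2],np.sqrt(s[2]+s[0]**2+s[1]**2)
E
python3 - <<'E'
from h import *
I={n:cv2.imread(f"pics/{n}0.png") for n in("scene","top")}
B={"top":dict(rest=(225,170,265,210),col=(325,172,368,212)),"scene":dict(rest=(385,210,425,245),col=(270,205,312,248))}
for n in I:
    p=big(mask(I[n],22,35,100,80,B[n]["rest"]));q=plane(n,p,.006);h=cv2.convexHull(q[:,:2].astype(np.float32))[:,0];print(n,"rest",circ(h))
    p=big(mask(I[n],5,20,100,80,B[n]["col"]));q=plane(n,p,.033);h=cv2.convexHull(q[:,:2].astype(np.float32))[:,0];print(n,"collar",circ(h),cv2.minEnclosingCircle(h))
    # cover plate: non orange inside
# red tool
hs=I["top"][170:210,225:265];
cv2.imwrite("pics/crop.png",np.hstack([cv2.resize(hs,(400,400),interpolation=cv2.INTER_NEAREST),cv2.resize(I["scene"][190:245,385:425],(400,400),interpolation=cv2.INTER_NEAREST)]))
h=cv2.cvtColor(I["top"],cv2.COLOR_BGR2HSV)
print(h[178:202,232:256,2]*((h[178:202,232:256,0]<8)|(h[178:202,232:256,0]>170)))
E
```

```text
scene rest (array([0.6113232 , 0.22861648]), np.float64(0.04165456370608092))
scene collar (array([ 0.60031217, -0.08615847]), np.float64(0.04978750153750925)) ((0.6000328063964844, -0.08575539290904999), 0.05395673215389252)
top rest (array([0.61043933, 0.22771305]), np.float64(0.04037644203311246))
top collar (array([ 0.57062895, -0.08708053]), np.float64(0.023586365840936985)) ((0.5497728586196899, -0.08916042745113373), 0.012736869975924492)
[[  0   0   0   0   0   0   0   0   0   0   0   0   0   0   0   0   0   0
    0   0   0   0   0   0]
 [  0   0   0   0   0   0   0   0   0   0   0   0   0   0   0   0   0   0
    0   0   0   0   0   0]
 [  0   0   0   0   0   0   0   0   0   0   0   0   0   0   0   0   0   0
    0   0   0   0   0   0]
 [  0   0   0   0   0   0   0   0   0   0 205 200   0   0   0   0   0   0
    0   0   0   0   0   0]
 [  0   0   0   0 191 197 206 207 209 206 207 204 146   0   0   0   0   0
    0   0   0   0   0   0]
 [  0   0   0   0 209 208 206 206 206 208 205 205 190  91  48   0   0   0
    0   0   0   0   0   0]
 [  0   0   0   0   0 208 207 204 205 205 20
[... 1074 characters left out ...]
 0   0   0   0   0   0   0   0   0   0   0   0   0   0   0   0   0
    0   0   0   0   0   0]
 [  0   0   0   0   0   0   0   0   0   0   0   0   0  35   0   0   0   0
    0   0   0   0   0   0]
 [  0   0   0   0   0   0   0   0   0  43   0   0   0   0   0   0   0   0
    0   0   0   0   0   0]
 [  0   0   0   0   0   0   0   0   0   0   0   0   0   0   0   0   0   0
    0   0   0   0   0   0]
 [  0   0   0   0   0   0   0   0   0   0   0   0   0   0   0   0   0   0
    0   0   0   0   0   0]
 [  0   0   0   0   0   0   0   0   0   0   0   0   0   0   0   0   0   0
    0   0   0   0   0   0]
 [  0   0   0   0   0   0   0   0   0   0   0   0   0   0   0   0   0   0
    0   0   0   0   0   0]]
```

View pics/crop.png

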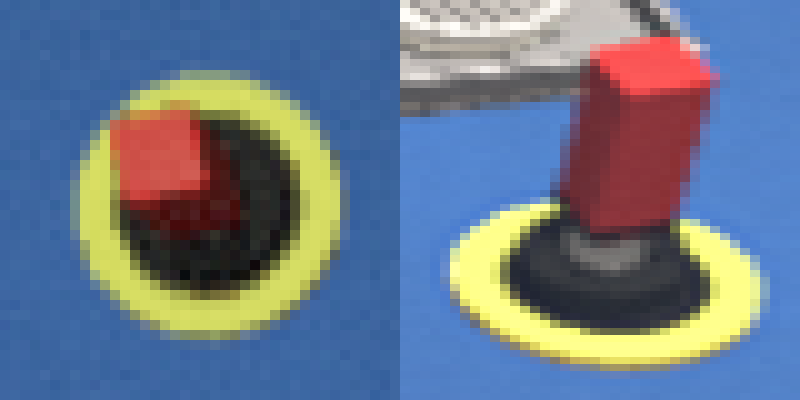

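The crop shows the tool upright and near the middle of the rest; its bright top face covers about (236..245, 181..189) in the top view. The rest fits well (r 40–42 mm). The collar fit from the top view is bad, so I will refine it and measure the handle's yaw.

```bash
python3 - <<'E'
from h import *
n="top";I=cv2.imread("pics/top0.png");h=cv2.cvtColor(I,cv2.COLOR_BGR2HSV)
# handle top
m=((h[...,2]>160)&((h[...,0]<8)|(h[...,0]>172))&(h[...,1]>120)).astype(np.uint8);k=np.zeros_like(m);k[175:195,230:252]=1;m*=k
ys,xs=np.nonzero(m);print("npix",len(xs),"expect",(.026*412/1.194)**2)
P=plane(n,np.c_[xs,ys],.116)[:,:2].astype(np.float32);r=cv2.minAreaRect(P);print("top face centre",P.mean(0),r)
# foot: black blob on rest? 
b=((h[...,2]<70)&(h[...,1]<200)).astype(np.uint8);k*=0;k[172:208,227:264]=1
# collar
print(h[192,325:368].tolist())
# board
for nn,box,zz in(("top",(300,148,390,240),.012),("scene",(245,195,340,272),.012)):
    J=cv2.imread(f"pics/{nn}0.png");g=cv2.cvtColor(J,cv2.COLOR_BGR2HSV)
    m=(~((g[...,0]>95)&(g[...,0]<130)&(g[...,1]>90))).astype(np.uint8)
    k=np.zeros_like(m);k[box[1]:box[3],box[0]:box[2]]=1
    c=big(m*k);q=plane(nn,c,zz)[:,:2].astype(np.float32);print(nn,"board",cv2.minAreaRect(q))
E
```

```text
npix 64 expect 80.48824805209745
top face centre [0.60810816 0.22610396] ((0.6083300113677979, 0.22554044425487518), (0.022565998136997223, 0.023869713768363), 9.054655075073242)
[[13, 12, 195], [21, 13, 199], [20, 12, 196], [17, 12, 195], [13, 9, 192], [17, 54, 160], [22, 140, 204], [22, 139, 213], [23, 142, 209], [22, 129, 197], [110, 10, 156], [102, 17, 227], [107, 19, 215], [111, 16, 156], [108, 18, 173], [105, 19, 213], [101, 14, 151], [105, 18, 172], [104, 21, 210], [107, 17, 135], [102, 19, 171], [108, 21, 210], [108, 11, 120], [108, 18, 173], [105, 20, 207], [105, 15, 134], [103, 19, 220], [105, 19, 214], [113, 15, 133], [104, 17, 223], [104, 19, 227], [20, 109, 184], [25, 128, 207], [25, 129, 213], [22, 135, 206], [21, 36, 193], [18, 13, 194], [27, 12, 188], [21, 13, 190], [20, 16, 191], [23, 11, 191], [17, 12, 190], [15, 11, 188]]
top board ((0.5937058925628662, -0.08747998625040054), (0.20271947979927063, 0.18284104764461517), 18.939327239990234)
scene board ((0.5954911112785339, -0.08494366705417633), (0.20926138758659363, 0.18165716528892517), 18.90097999572754)
```

The board gives a clear collar centre near (0.594, -0.087), with sizes 203 x 183 mm against 200 x 180. The handle yaw is about 9°. I'll grip along the 9° direction, clear of the green tool, so I move to a hover over the tool first.

Careful with the scale: shifts go in shares of 750 mm and turns go in shares of pi rad. That gives: 432 mm / 750 = 0.576, -319 mm / 750 = -0.4253, -1.1 rad / 3.1416 = -0.3501.

Call:
arm_command:
  motion:
    - [0.04, -0.0293, 0, 0, 0, -0.0255]
    - [0.08, -0.06, 0, 0, 0, -0.0509]
    - [0.12, -0.0893, 0, 0, 0, -0.0764]
    - [0.16, -0.12, 0, 0, 0, -0.1019]
    - [0.2, -0.1493, 0, 0, 0, -0.1273]
    - [0.24, -0.1787, 0, 0, 0, -0.1528]
    - [0.28, -0.208, 0, 0, 0, -0.1783]
    - [0.32, -0.2373, 0, 0, 0, -0.2037]
    - [0.36, -0.2667, 0, 0, 0, -0.2292]
    - [0.4, -0.296, 0, 0, 0, -0.2546]
    - [0.44, -0.3253, 0, 0, 0, -0.2801]
    - [0.48, -0.3547, 0, 0, 0, -0.3056]
    - [0.52, -0.384, 0, 0, 0, -0.331]
    - [0.5533, -0.408, 0, 0, 0, -0.3438]
    - [0.576, -0.4253, 0, 0, 0, -0.3501]
    - [0.576, -0.4253, 0, 0, 0, -0.3501]
    - [0.576, -0.4253, 0, 0, 0, -0.3501]
  gripper: 85
  newtons: 60

```text
time: 1.8
tcp_pos: [0.609, 0.2281, 0.2057]
tool_rot: [-0.001, 0.65, 0.76, -0.0]
wrist_force: [-0.3, 0.5, 0.2]
gripper_width: 0.995
gripper_force: 0.0
```

```bash
python3 - <<'E'
from h import *
I=cv2.imread("pics/top0.png")
m=mask(I,12,28,75,100,(325,172,368,212))
for z in(.033,):
    q=plane("top",big(m),z);print("collar outer",circ(q))
# ring inner (hole contour)
c,hr=cv2.findContours(m,cv2.RETR_CCOMP,cv2.CHAIN_APPROX_NONE)
hole=max([x for x,y in zip(c,hr[0]) if y[3]>=0],key=cv2.contourArea)[:,0].astype(float)
print("inner",circ(plane("top",hole,.040)),circ(plane("top",hole,.033)))
# scene: cover's plate + handle top
S=cv2.imread("pics/scene0.png");m=mask(S,5,28,90,100,(268,203,314,250))
c,hr=cv2.findContours(m,cv2.RETR_CCOMP,cv2.CHAIN_APPROX_NONE)
hole=max([x for x,y in zip(c,hr[0]) if y[3]>=0],key=cv2.contourArea)[:,0].astype(float)
print("scene plate",circ(plane("scene",hole,.040)))
h=cv2.cvtColor(S,cv2.COLOR_BGR2HSV);k=((h[...,2]>200)&((h[...,0]<8)|(h[...,0]>172))&(h[...,1]>120)).astype(np.uint8)
k[:190]=0;k[210:]=0;k[:,:395]=0;k[:,422:]=0
ys,xs=np.nonzero(k);P=plane("scene",np.c_[xs,ys],.116)[:,:2].astype(np.float32);print("scene handle",len(xs),P.mean(0),cv2.minAreaRect(P))
s=read_state();M=rot(s["tool_rot"]).as_matrix();print(s["tcp_pos"],M.round(4).tolist(),np.degrees(np.arctan2(M[1,1],M[0,1])),s["wrist_force"],s["joint_positions"])
E
```

```text
collar outer (array([ 0.59279852, -0.08716557]), np.float64(0.044927057452985864))
inner (array([ 0.59332879, -0.08697794]), np.float64(0.035150488971371435)) (array([ 0.59436373, -0.08763855]), np.float64(0.03534418768696597))
scene plate (array([ 0.5950653 , -0.08545934]), np.float64(0.035934102957623115))
scene handle 64 [0.6090126  0.22674365] ((0.6089516878128052, 0.22639644145965576), (0.02581399865448475, 0.024001067504286766), 9.965632438659668)
[0.60896858 0.22806263 0.20573469] [[-0.1563, 0.9877, -0.0016], [0.9877, 0.1563, 0.0003], [0.0005, -0.0015, -1.0]] 8.991265795400752 [-0.34379444  0.54651924  0.19757797] [3.40243576e-01 4.40747663e-01 1.37709664e+00 7.97342819e-04
 1.32514979e+00 1.83122325e-01]
```

Both cameras agree: tool axis at about (0.609, 0.2265), yaw 9–10°, and collar at about (0.594, -0.0865). Descending and gripping.

Scaled: -130 mm / 750 = -0.1733, -1.5 mm / 750 = -0.002.

Call:
arm_command:
  motion:
    - [0, -0.002, -0.0333, 0, 0, 0]
    - [0, -0.002, -0.0667, 0, 0, 0]
    - [0, -0.002, -0.1, 0, 0, 0]
    - [0, -0.002, -0.1333, 0, 0, 0]
    - [0, -0.002, -0.16, 0, 0, 0]
    - [0, -0.002, -0.1733, 0, 0, 0]
    - [0, -0.002, -0.1733, 0, 0, 0]
    - [0, -0.002, -0.1733, 0, 0, 0]

```text
time: 2.6
tcp_pos: [0.6096, 0.2272, 0.0772]
tool_rot: [0.0, 0.649, 0.761, 0.001]
wrist_force: [0.5, 0.1, 0.2]
gripper_width: 0.995
gripper_force: 0.0
```

Call:
arm_command:
  motion:
    - [0, 0, 0, 0, 0, 0]
    - [0, 0, 0, 0, 0, 0]
    - [0, 0, 0, 0, 0, 0]
    - [0, 0, 0, 0, 0, 0]
    - [0, 0, 0, 0, 0, 0]
    - [0, 0, 0, 0, 0, 0]
    - [0, 0, 0, 0, 0, 0]
    - [0, 0, 0, 0, 0, 0]
    - [0, 0, 0, 0, 0, 0]
    - [0, 0, 0, 0, 0, 0]
  gripper: 15
  newtons: 80

```text
time: 3.6
tcp_pos: [0.6096, 0.2265, 0.077]
tool_rot: [0.0, 0.65, 0.76, 0.0]
wrist_force: [-1.8, -0.1, 5.5]
gripper_width: 0.285
gripper_force: 78.7
```

Scaled: 80 mm / 750 = 0.1067, 70 mm / 750 = 0.0933.

Call:
arm_command:
  motion:
    - [0, 0, 0.0133, 0, 0, 0]
    - [0, 0, 0.04, 0, 0, 0]
    - [0, 0, 0.0667, 0, 0, 0]
    - [0, 0, 0.0933, 0, 0, 0]
    - [0, 0, 0.1067, 0, 0, 0]
    - [0, 0, 0.1067, 0, 0, 0]
    - [0, 0, 0.1067, 0, 0, 0]

```text
time: 4.3
tcp_pos: [0.6089, 0.2262, 0.1552]
tool_rot: [-0.0, 0.649, 0.76, -0.001]
wrist_force: [-0.0, 0.2, -1.9]
gripper_width: 0.277
gripper_force: 78.3
```

Scaled: -313 mm / 750 = -0.4173, -305 mm / 750 = -0.4067.

Call:
arm_command:
  motion:
    - [-0.0013, -0.0267, 0, 0, 0, 0]
    - [-0.0027, -0.06, 0, 0, 0, 0]
    - [-0.004, -0.0933, 0, 0, 0, 0]
    - [-0.0053, -0.1267, 0, 0, 0, 0]
    - [-0.0067, -0.16, 0, 0, 0, 0]
    - [-0.008, -0.1933, 0, 0, 0, 0]
    - [-0.0107, -0.2267, 0, 0, 0, 0]
    - [-0.012, -0.26, 0, 0, 0, 0]
    - [-0.0133, -0.2933, 0, 0, 0, 0]
    - [-0.0147, -0.3267, 0, 0, 0, 0]
    - [-0.016, -0.36, 0, 0, 0, 0]
    - [-0.0173, -0.3867, 0, 0, 0, 0]
    - [-0.0187, -0.4067, 0, 0, 0, 0]
    - [-0.02, -0.4173, 0, 0, 0, 0]
    - [-0.02, -0.4173, 0, 0, 0, 0]
    - [-0.02, -0.4173, 0, 0, 0, 0]
    - [-0.02, -0.4173, 0, 0, 0, 0]

```text
time: 6.0
tcp_pos: [0.5945, -0.0857, 0.1562]
tool_rot: [-0.0, 0.649, 0.761, 0.0]
wrist_force: [-0.3, -0.1, -3.2]
gripper_width: 0.281
gripper_force: 78.2
```

```bash
python3 - <<'E'
from h import *
s=read_state();print(s["time"],s["tcp_pos"],s["wrist_force"],s["moment"],s["gripper_width"])
S=camera("scene");T=camera("top");cv2.imwrite("pics/s1.png",S);cv2.imwrite("pics/t1.png",T)
cv2.imwrite("pics/c1.png",np.hstack([cv2.resize(S[130:260,235:355],(400,433),interpolation=cv2.INTER_CUBIC),cv2.resize(T[140:270,285:405],(400,433),interpolation=cv2.INTER_CUBIC)]))
E
```

```text
6.0 [ 0.59451616 -0.0856572   0.1561834 ] [-0.26137172 -0.10010502 -3.18077676] [-0.02416558  0.02231834  0.02428949] 0.28080318846759567
```

View pics/c1.png

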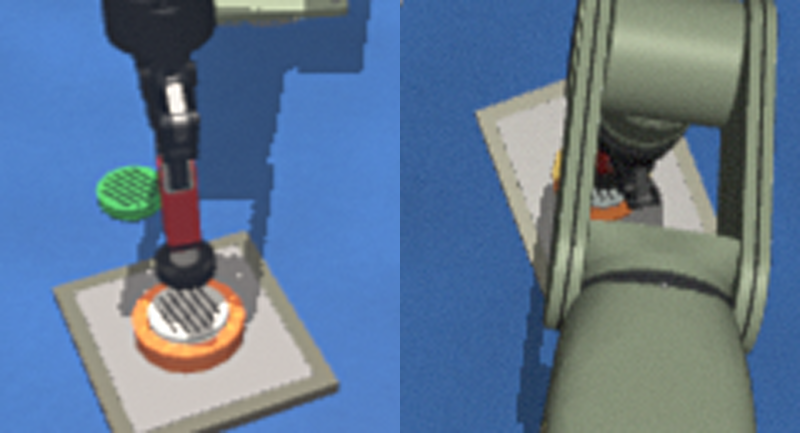

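The crop shows the tool held and hanging over the cover, with its foot at about (290,209) in the scene view; the arm blocks the top view. I'll check tilt and foot position against the vertical axis prediction.

```bash
python3 - <<'E'
from h import *
S=cv2.imread("pics/s1.png");h=cv2.cvtColor(S,cv2.COLOR_BGR2HSV)
red=(((h[...,0]<6)|(h[...,0]>172))&(h[...,1]>150)&(h[...,2]>50)).astype(np.uint8)
red[:170]=0;red[215:]=0;red[:,:270]=0;red[:,310:]=0
for r in range(186,206,2):
    xs=np.nonzero(red[r])[0];print(r,xs.min() if len(xs) else None,xs.max() if len(xs) else None,end="; ")
fz=.1562-.077+.006;x,y=.5945,-.0862
print("\naxis proj z30,60 foot bottom,top",proj("scene",[[x,y,fz+.03],[x,y,fz+.06],[x,y,fz],[x,y,fz+.014]]).round(2).tolist())
t=np.linspace(0,2*np.pi,60);C=np.c_[x+.024*np.cos(t),y+.024*np.sin(t),0*t]
a=np.r_[proj("scene",C+[0,0,fz]),proj("scene",C+[0,0,fz+.014])];print("pred foot box",a.min(0),a.max(0))
d=((h[...,2]<75)).astype(np.uint8);d[:200]=0;d[222:]=0;d[:,:275]=0;d[:,305:]=0
for r in range(200,222): print(r,"".join(".#"[v] for v in d[r,275:305]))
E
```

```text
186 None None; 188 284 293; 190 284 293; 192 284 293; 194 285 293; 196 285 293; 198 285 294; 200 285 294; 202 286 292; 204 None None; 
axis proj z30,60 foot bottom,top [[288.76, 202.69], [287.91, 193.93], [289.58, 211.09], [289.2, 207.21]]
pred foot box [279.9965379  201.04757413] [298.67693636 217.49607469]
200 ..............................
201 ..............................
202 ....................#.........
203 ...............########.......
204 .........###############......
205 .......######......#####......
206 .......####.........####......
207 ......#####.........####......
208 .......####........#####......
209 .......######.....#######.....
210 .......##################.....
211 .......#################......
212 .......#################......
213 ........###############.......
214 ........##############........
215 ..........###########.........
216 ............######.#..........
217 ..............................
218 ..............................
219 ..............................
220 ..............................
221 ..............................
```

The tool is upright (image slope 0.10 as predicted) and the foot is within about 1.5 mm of the collar's middle. Descending toward the cover.

Scaled: -40 mm / 750 = -0.0533, -36 mm / 750 = -0.048.

Call:
arm_command:
  motion:
    - [0, 0, -0.008, 0, 0, 0]
    - [0, 0, -0.0187, 0, 0, 0]
    - [0, 0, -0.0293, 0, 0, 0]
    - [0, 0, -0.04, 0, 0, 0]
    - [0, 0, -0.048, 0, 0, 0]
    - [0, 0, -0.0533, 0, 0, 0]
    - [0, 0, -0.0533, 0, 0, 0]
    - [0, 0, -0.0533, 0, 0, 0]

```text
time: 6.9
tcp_pos: [0.5947, -0.0866, 0.1164]
tool_rot: [0.0, 0.649, 0.76, 0.0]
wrist_force: [-0.9, 0.1, -2.0]
gripper_width: 0.278
gripper_force: 78.2
```

Scaled: -2 mm / 750 = -0.0027, -1.5 mm / 750 = -0.002.

Call:
arm_command:
  motion:
    - [0, 0, -0.0007, 0, 0, 0]
    - [0, 0, -0.0013, 0, 0, 0]
    - [0, 0, -0.002, 0, 0, 0]
    - [0, 0, -0.0027, 0, 0, 0]
    - [0, 0, -0.0027, 0, 0, 0]
    - [0, 0, -0.0027, 0, 0, 0]

```text
time: 7.5
tcp_pos: [0.5945, -0.0866, 0.1142]
tool_rot: [0.0, 0.649, 0.76, 0.0]
wrist_force: [-0.2, 0.3, -2.8]
gripper_width: 0.28
gripper_force: 78.2
```

Scaled: -1 mm / 750 = -0.0013, -0.5 mm / 750 = -0.0007.

Call:
arm_command:
  motion:
    - [0, 0, -0.0007, 0, 0, 0]
    - [0, 0, -0.0013, 0, 0, 0]
    - [0, 0, -0.0013, 0, 0, 0]
    - [0, 0, -0.0013, 0, 0, 0]

```text
time: 7.9
tcp_pos: [0.5945, -0.0866, 0.1132]
tool_rot: [0.0, 0.649, 0.76, 0.0]
wrist_force: [0.2, -0.5, -2.7]
gripper_width: 0.281
gripper_force: 78.2
```

Scaled: -1 mm / 750 = -0.0013, -0.5 mm / 750 = -0.0007.

Call:
arm_command:
  motion:
    - [0, 0, -0.0007, 0, 0, 0]
    - [0, 0, -0.0013, 0, 0, 0]
    - [0, 0, -0.0013, 0, 0, 0]
    - [0, 0, -0.0013, 0, 0, 0]

```text
time: 8.3
tcp_pos: [0.5945, -0.0866, 0.1122]
tool_rot: [0.0, 0.649, 0.76, 0.0]
wrist_force: [-0.1, 0.6, -3.3]
gripper_width: 0.283
gripper_force: 78.2
```

Scaled: -0.6 mm / 750 = -0.0008, -0.3 mm / 750 = -0.0004.

Call:
arm_command:
  motion:
    - [0, 0, -0.0004, 0, 0, 0]
    - [0, 0, -0.0008, 0, 0, 0]
    - [0, 0, -0.0008, 0, 0, 0]

```text
time: 8.6
tcp_pos: [0.5945, -0.0866, 0.1116]
tool_rot: [-0.0, 0.649, 0.76, 0.0]
wrist_force: [1.2, -0.0, -3.0]
gripper_width: 0.278
gripper_force: 78.2
```

Scaled: -0.6 mm / 750 = -0.0008, -0.3 mm / 750 = -0.0004.

Call:
arm_command:
  motion:
    - [0, 0, -0.0004, 0, 0, 0]
    - [0, 0, -0.0008, 0, 0, 0]
    - [0, 0, -0.0008, 0, 0, 0]

```text
time: 8.9
tcp_pos: [0.5944, -0.0866, 0.111]
tool_rot: [-0.0, 0.649, 0.76, -0.0]
wrist_force: [-0.8, 0.1, -2.8]
gripper_width: 0.283
gripper_force: 78.2
```

Scaled: -0.6 mm / 750 = -0.0008, -0.3 mm / 750 = -0.0004.

Call:
arm_command:
  motion:
    - [0, 0, -0.0004, 0, 0, 0]
    - [0, 0, -0.0008, 0, 0, 0]
    - [0, 0, -0.0008, 0, 0, 0]

```text
time: 9.2
tcp_pos: [0.5944, -0.0866, 0.1104]
tool_rot: [-0.0, 0.649, 0.76, 0.0]
wrist_force: [0.1, -0.4, -2.8]
gripper_width: 0.28
gripper_force: 78.2
```

Scaled: -0.6 mm / 750 = -0.0008, -0.3 mm / 750 = -0.0004.

Call:
arm_command:
  motion:
    - [0, 0, -0.0004, 0, 0, 0]
    - [0, 0, -0.0008, 0, 0, 0]
    - [0, 0, -0.0008, 0, 0, 0]

```text
time: 9.5
tcp_pos: [0.5946, -0.0866, 0.11]
tool_rot: [0.0, 0.649, 0.76, 0.0]
wrist_force: [-0.1, -0.3, -1.0]
gripper_width: 0.277
gripper_force: 78.4
```

Contact has started at about TCP z 0.110. Pressing on in small steps.

Scaled: -0.6 mm / 750 = -0.0008, -0.3 mm / 750 = -0.0004.

Call:
arm_command:
  motion:
    - [0, 0, -0.0004, 0, 0, 0]
    - [0, 0, -0.0008, 0, 0, 0]
    - [0, 0, -0.0008, 0, 0, 0]

```text
time: 9.8
tcp_pos: [0.5947, -0.0866, 0.1096]
tool_rot: [0.0, 0.65, 0.76, 0.0]
wrist_force: [0.1, 0.1, -0.5]
gripper_width: 0.279
gripper_force: 78.6
```

Scaled: -0.6 mm / 750 = -0.0008, -0.3 mm / 750 = -0.0004.

Call:
arm_command:
  motion:
    - [0, 0, -0.0004, 0, 0, 0]
    - [0, 0, -0.0008, 0, 0, 0]
    - [0, 0, -0.0008, 0, 0, 0]

```text
time: 10.1
tcp_pos: [0.5947, -0.0867, 0.109]
tool_rot: [0.0, 0.649, 0.76, 0.0]
wrist_force: [0.2, 0.3, 3.1]
gripper_width: 0.283
gripper_force: 78.9
```

Scaled: -0.6 mm / 750 = -0.0008, -0.3 mm / 750 = -0.0004.

Call:
arm_command:
  motion:
    - [0, 0, -0.0004, 0, 0, 0]
    - [0, 0, -0.0008, 0, 0, 0]
    - [0, 0, -0.0008, 0, 0, 0]

```text
time: 10.4
tcp_pos: [0.5948, -0.0867, 0.1086]
tool_rot: [0.0, 0.649, 0.76, 0.0]
wrist_force: [-1.2, -0.2, 5.1]
gripper_width: 0.28
gripper_force: 79.2
```

Scaled: -0.6 mm / 750 = -0.0008, -0.4 mm / 750 = -0.0005.

Call:
arm_command:
  motion:
    - [0, 0, -0.0003, 0, 0, 0]
    - [0, 0, -0.0005, 0, 0, 0]
    - [0, 0, -0.0008, 0, 0, 0]
    - [0, 0, -0.0008, 0, 0, 0]

```text
time: 10.8
tcp_pos: [0.5947, -0.0866, 0.1079]
tool_rot: [0.0, 0.649, 0.76, 0.0]
wrist_force: [-1.4, -0.6, 4.7]
gripper_width: 0.28
gripper_force: 79.2
```

Scaled: -0.4 mm / 750 = -0.0005, -0.2 mm / 750 = -0.0003.

Call:
arm_command:
  motion:
    - [0, 0, -0.0003, 0, 0, 0]
    - [0, 0, -0.0005, 0, 0, 0]
    - [0, 0, -0.0005, 0, 0, 0]

```text
time: 11.1
tcp_pos: [0.5948, -0.0867, 0.1077]
tool_rot: [0.001, 0.65, 0.76, 0.0]
wrist_force: [-1.8, -0.1, 6.8]
gripper_width: 0.281
gripper_force: 79.3
```

Scaled: -0.4 mm / 750 = -0.0005, -0.2 mm / 750 = -0.0003.

Call:
arm_command:
  motion:
    - [0, 0, -0.0003, 0, 0, 0]
    - [0, 0, -0.0005, 0, 0, 0]
    - [0, 0, -0.0005, 0, 0, 0]

```text
time: 11.4
tcp_pos: [0.5949, -0.0866, 0.1075]
tool_rot: [0.001, 0.65, 0.76, 0.0]
wrist_force: [-1.2, 0.1, 7.7]
gripper_width: 0.28
gripper_force: 79.4
```

Scaled: -0.4 mm / 750 = -0.0005, -0.2 mm / 750 = -0.0003.

Call:
arm_command:
  motion:
    - [0, 0, -0.0003, 0, 0, 0]
    - [0, 0, -0.0005, 0, 0, 0]
    - [0, 0, -0.0005, 0, 0, 0]

```text
time: 11.7
tcp_pos: [0.5949, -0.0867, 0.1072]
tool_rot: [0.001, 0.65, 0.76, 0.0]
wrist_force: [-1.3, -0.0, 8.0]
gripper_width: 0.278
gripper_force: 79.4
```

Scaled: -0.4 mm / 750 = -0.0005, -0.2 mm / 750 = -0.0003.

Call:
arm_command:
  motion:
    - [0, 0, -0.0003, 0, 0, 0]
    - [0, 0, -0.0005, 0, 0, 0]
    - [0, 0, -0.0005, 0, 0, 0]

```text
time: 12.0
tcp_pos: [0.5949, -0.0866, 0.107]
tool_rot: [0.001, 0.65, 0.76, 0.0]
wrist_force: [-1.5, -0.3, 8.4]
gripper_width: 0.276
gripper_force: 79.6
```

Scaled: -0.4 mm / 750 = -0.0005, -0.2 mm / 750 = -0.0003.

Call:
arm_command:
  motion:
    - [0, 0, -0.0003, 0, 0, 0]
    - [0, 0, -0.0005, 0, 0, 0]
    - [0, 0, -0.0005, 0, 0, 0]

```text
time: 12.3
tcp_pos: [0.5942, -0.0865, 0.1049]
tool_rot: [-0.0, 0.649, 0.76, -0.0]
wrist_force: [-0.0, 0.8, -1.9]
gripper_width: 0.283
gripper_force: 78.3
```

Scaled: -0.4 mm / 750 = -0.0005, -0.2 mm / 750 = -0.0003.

Call:
arm_command:
  motion:
    - [0, 0, -0.0003, 0, 0, 0]
    - [0, 0, -0.0005, 0, 0, 0]
    - [0, 0, -0.0005, 0, 0, 0]

```text
time: 12.6
tcp_pos: [0.5941, -0.0865, 0.1042]
tool_rot: [-0.001, 0.649, 0.76, -0.0]
wrist_force: [-0.7, -0.3, -3.3]
gripper_width: 0.279
gripper_force: 78.3
```

Scaled: -0.4 mm / 750 = -0.0005, -0.2 mm / 750 = -0.0003.

Call:
arm_command:
  motion:
    - [0, 0, -0.0003, 0, 0, 0]
    - [0, 0, -0.0005, 0, 0, 0]
    - [0, 0, -0.0005, 0, 0, 0]

```text
time: 12.9
tcp_pos: [0.5944, -0.0865, 0.1044]
tool_rot: [-0.0, 0.649, 0.76, -0.0]
wrist_force: [-0.4, -0.3, -1.9]
gripper_width: 0.281
gripper_force: 78.3
```

The click came at about 11–12 N. Now easing down to the seat.

Scaled: -0.4 mm / 750 = -0.0005, -0.2 mm / 750 = -0.0003.

Call:
arm_command:
  motion:
    - [0, 0, -0.0003, 0, 0, 0]
    - [0, 0, -0.0005, 0, 0, 0]
    - [0, 0, -0.0005, 0, 0, 0]

```text
time: 13.2
tcp_pos: [0.5945, -0.0866, 0.1042]
tool_rot: [0.0, 0.649, 0.76, 0.0]
wrist_force: [-0.5, -0.2, -2.2]
gripper_width: 0.282
gripper_force: 78.3
```

Scaled: -0.4 mm / 750 = -0.0005, -0.2 mm / 750 = -0.0003.

Call:
arm_command:
  motion:
    - [0, 0, -0.0003, 0, 0, 0]
    - [0, 0, -0.0005, 0, 0, 0]
    - [0, 0, -0.0005, 0, 0, 0]

```text
time: 13.5
tcp_pos: [0.5945, -0.0866, 0.1041]
tool_rot: [0.0, 0.649, 0.76, 0.0]
wrist_force: [-0.1, 0.5, -1.3]
gripper_width: 0.281
gripper_force: 78.4
```

Scaled: -0.4 mm / 750 = -0.0005, -0.2 mm / 750 = -0.0003.

Call:
arm_command:
  motion:
    - [0, 0, -0.0003, 0, 0, 0]
    - [0, 0, -0.0005, 0, 0, 0]
    - [0, 0, -0.0005, 0, 0, 0]

```text
time: 13.8
tcp_pos: [0.5946, -0.0867, 0.104]
tool_rot: [0.0, 0.649, 0.76, 0.0]
wrist_force: [-1.7, -0.8, 3.0]
gripper_width: 0.278
gripper_force: 79.0
```

Call:
arm_command:
  motion:
    - [0, 0, -0.0003, 0, 0, 0]
    - [0, 0, -0.0004, 0, 0, 0]
    - [0, 0, -0.0004, 0, 0, 0]

```text
time: 14.1
tcp_pos: [0.5946, -0.0867, 0.104]
tool_rot: [0.0, 0.649, 0.76, 0.0]
wrist_force: [-1.7, -1.1, 5.8]
gripper_width: 0.279
gripper_force: 79.3
```

Scaled: -0.3 mm / 750 = -0.0004, -0.2 mm / 750 = -0.0003.

Call:
arm_command:
  motion:
    - [0, 0, -0.0003, 0, 0, 0]
    - [0, 0, -0.0004, 0, 0, 0]
    - [0, 0, -0.0004, 0, 0, 0]

```text
time: 14.4
tcp_pos: [0.5946, -0.0867, 0.104]
tool_rot: [0.0, 0.649, 0.76, 0.0]
wrist_force: [-3.3, 0.1, 8.1]
gripper_width: 0.278
gripper_force: 79.5
```

Hard stop, at about 8–9 N per mm. Another 0.5 mm should give about 15 N, then hold.

Scaled: -0.45 mm / 750 = -0.0006, -0.4 mm / 750 = -0.0005.

Call:
arm_command:
  motion:
    - [0, 0, -0.0003, 0, 0, 0]
    - [0, 0, -0.0005, 0, 0, 0]
    - [0, 0, -0.0006, 0, 0, 0]
    - [0, 0, -0.0006, 0, 0, 0]

```text
time: 14.8
tcp_pos: [0.5946, -0.0867, 0.104]
tool_rot: [0.001, 0.649, 0.76, 0.0]
wrist_force: [-3.1, -0.6, 10.3]
gripper_width: 0.28
gripper_force: 79.7
```

```bash
python3 - <<'E'
from h import *
import numpy as np
f=[]
for i in range(8): camera("scene");f.append(read_state()["wrist_force"])
S=camera("scene");cv2.imwrite("pics/s2.png",S)
print(np.round(f,1).tolist(),np.mean(f,0),read_state()["time"])
E
```

```text
[[-3.6, -0.9, 9.2], [-2.9, -0.4, 9.0], [-3.6, 0.7, 9.0], [-3.3, -0.2, 9.2], [-4.5, -0.6, 9.9], [-3.8, 0.8, 9.8], [-3.9, -0.3, 9.9], [-3.6, -0.4, 9.9]] [-3.66468643 -0.16999874  9.47995067] 15.25
```

Call:
arm_command:
  motion:
    - [0, 0, -0.0002, 0, 0, 0]
    - [0, 0, -0.0004, 0, 0, 0]
    - [0, 0, -0.0004, 0, 0, 0]
    - [0, 0, -0.0004, 0, 0, 0]
    - [0, 0, -0.0004, 0, 0, 0]
    - [0, 0, -0.0004, 0, 0, 0]
    - [0, 0, -0.0004, 0, 0, 0]
    - [0, 0, -0.0004, 0, 0, 0]
    - [0, 0, -0.0004, 0, 0, 0]
    - [0, 0, -0.0004, 0, 0, 0]
    - [0, 0, -0.0004, 0, 0, 0]
    - [0, 0, -0.0004, 0, 0, 0]

```text
time: 16.45
tcp_pos: [0.5947, -0.0867, 0.104]
tool_rot: [0.001, 0.649, 0.76, 0.0]
wrist_force: [-4.2, 0.5, 11.5]
gripper_width: 0.281
gripper_force: 79.9
```

```bash
python3 - <<'E'
from h import *
f=[]
for i in range(10): S=camera("scene");f.append(read_state()["wrist_force"])
cv2.imwrite("pics/s3.png",S);cv2.imwrite("pics/c3.png",cv2.resize(S[170:260,245:345],(700,630)[:2] if 0 else (660,594),interpolation=cv2.INTER_CUBIC))
print(np.round(f,1)[:,2],np.mean(f,0),read_state()["tcp_pos"])
E
```

```text
[10.6 10.1 10.4  9.5 10.6 11.2 10.7 11.  10.1 11. ] [-4.25628774 -0.06184783 10.52650361] [ 0.59466347 -0.08673395  0.10397253]
```

View pics/c3.png

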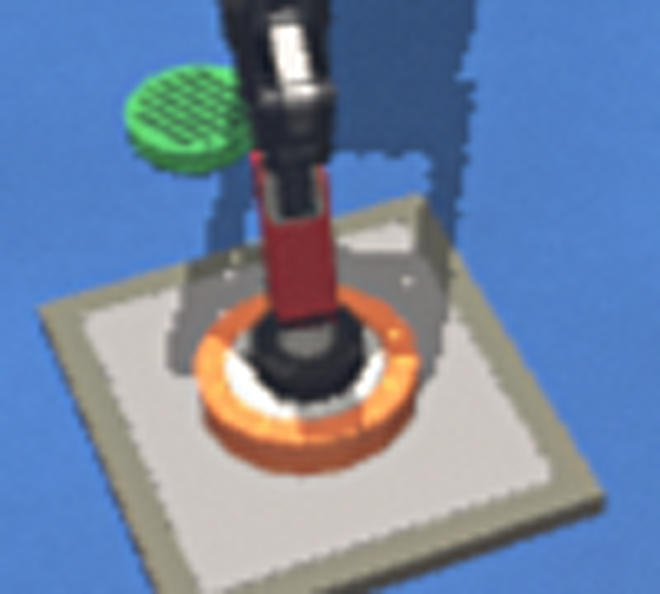

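The foot sits centred on the cover, and the cover's white ring is level inside the collar. The snap came 3 mm above the hard stop, as specified. I'll nudge to about 15 N for another second, then lift off.

Call:
arm_command:
  motion:
    - [0, 0, -0.0001, 0, 0, 0]
    - [0, 0, -0.0003, 0, 0, 0]
    - [0, 0, -0.0003, 0, 0, 0]
    - [0, 0, -0.0003, 0, 0, 0]
    - [0, 0, -0.0003, 0, 0, 0]
    - [0, 0, -0.0003, 0, 0, 0]
    - [0, 0, -0.0003, 0, 0, 0]
    - [0, 0, -0.0003, 0, 0, 0]
    - [0, 0, -0.0003, 0, 0, 0]
    - [0, 0, -0.0003, 0, 0, 0]
    - [0, 0, -0.0003, 0, 0, 0]

```text
time: 18.05
tcp_pos: [0.5946, -0.0867, 0.1039]
tool_rot: [0.001, 0.649, 0.76, 0.0]
wrist_force: [-4.5, -0.4, 12.4]
gripper_width: 0.278
gripper_force: 80.0
```

Scaled: 55 mm / 750 = 0.0733, 50 mm / 750 = 0.0667.

Call:
arm_command:
  motion:
    - [0, 0, 0.0013, 0, 0, 0]
    - [0, 0, 0.0033, 0, 0, 0]
    - [0, 0, 0.0067, 0, 0, 0]
    - [0, 0, 0.0133, 0, 0, 0]
    - [0, 0, 0.0267, 0, 0, 0]
    - [0, 0, 0.0467, 0, 0, 0]
    - [0, 0, 0.0667, 0, 0, 0]
    - [0, 0, 0.0733, 0, 0, 0]
    - [0, 0, 0.0733, 0, 0, 0]

```text
time: 18.95
tcp_pos: [0.5951, -0.0866, 0.158]
tool_rot: [0.001, 0.649, 0.76, 0.001]
wrist_force: [0.1, 0.6, -2.4]
gripper_width: 0.28
gripper_force: 78.3
```

Scaled: 315 mm / 750 = 0.42, 307 mm / 750 = 0.4093.

Call:
arm_command:
  motion:
    - [0.0013, 0.0267, 0, 0, 0, 0]
    - [0.0027, 0.06, 0, 0, 0, 0]
    - [0.0053, 0.0933, 0, 0, 0, 0]
    - [0.0067, 0.1267, 0, 0, 0, 0]
    - [0.008, 0.16, 0, 0, 0, 0]
    - [0.0107, 0.1933, 0, 0, 0, 0]
    - [0.012, 0.2267, 0, 0, 0, 0]
    - [0.0133, 0.26, 0, 0, 0, 0]
    - [0.016, 0.2933, 0, 0, 0, 0]
    - [0.0173, 0.3267, 0, 0, 0, 0]
    - [0.02, 0.36, 0, 0, 0, 0]
    - [0.0213, 0.3893, 0, 0, 0, 0]
    - [0.0227, 0.4093, 0, 0, 0, 0]
    - [0.0227, 0.42, 0, 0, 0, 0]
    - [0.0227, 0.42, 0, 0, 0, 0]
    - [0.0227, 0.42, 0, 0, 0, 0]
    - [0.0227, 0.42, 0, 0, 0, 0]

```text
time: 20.65
tcp_pos: [0.6115, 0.2274, 0.1569]
tool_rot: [0.0, 0.65, 0.76, -0.0]
wrist_force: [0.3, 0.9, -4.0]
gripper_width: 0.279
gripper_force: 78.2
```

```bash
python3 - <<'E'
from h import *
S=camera("scene");T=camera("top");cv2.imwrite("pics/s4.png",S);cv2.imwrite("pics/t4.png",T)
cv2.imwrite("pics/c4.png",np.hstack([cv2.resize(S[190:262,255:335],(400,360),interpolation=cv2.INTER_CUBIC),cv2.resize(S[160:250,360:460],(400,360),interpolation=cv2.INTER_CUBIC)]))
for n,I,b in(("top",T,(325,172,368,212)),("scene",S,(268,203,314,250))):
    m=mask(I,5,28,75,100,b)
    c,hr=cv2.findContours(m,cv2.RETR_CCOMP,cv2.CHAIN_APPROX_NONE)
    hs=[x for x,y in zip(c,hr[0]) if y[3]>=0]
    if hs: print(n,"plate",circ(plane(n,max(hs,key=cv2.contourArea)[:,0].astype(float),.033)))
    print(n,"outer",circ(plane(n,big(m),.033)))
s=read_state();print(s["time"],s["tcp_pos"],s["wrist_force"])
E
```

```text
top plate (array([ 0.59369666, -0.08793304]), np.float64(0.03504835527520511))
top outer (array([ 0.59282904, -0.08722388]), np.float64(0.04489474138290052))
scene plate (array([ 0.59197844, -0.08652435]), np.float64(0.0346198439185604))
scene outer (array([ 0.60001147, -0.08571871]), np.float64(0.050096424762566934))
20.75 [0.61154178 0.22751523 0.15698504] [-0.4604143  -0.85818417 -3.31335623]
```

View pics/c4.png

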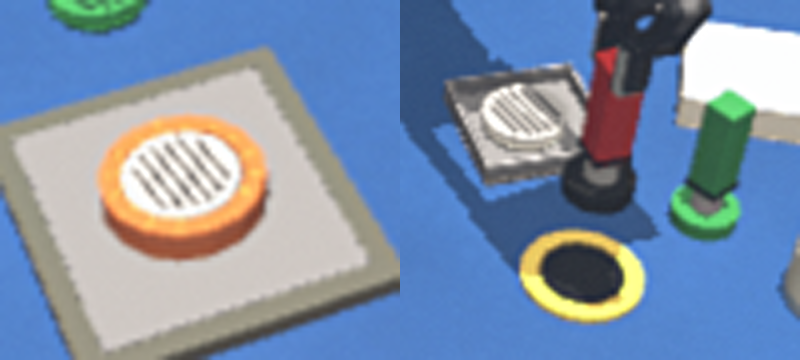

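The cover now lies flush in the collar, and the tool hangs over the rest. Lowering it.

Scaled: -77 mm / 750 = -0.1027, -74 mm / 750 = -0.0987.

Call:
arm_command:
  motion:
    - [0, 0, -0.0133, 0, 0, 0]
    - [0, 0, -0.0333, 0, 0, 0]
    - [0, 0, -0.0533, 0, 0, 0]
    - [0, 0, -0.0733, 0, 0, 0]
    - [0, 0, -0.0893, 0, 0, 0]
    - [0, 0, -0.0987, 0, 0, 0]
    - [0, 0, -0.1027, 0, 0, 0]
    - [0, 0, -0.1027, 0, 0, 0]
    - [0, 0, -0.1027, 0, 0, 0]

```text
time: 21.65
tcp_pos: [0.612, 0.2286, 0.0805]
tool_rot: [0.0, 0.649, 0.76, 0.001]
wrist_force: [0.7, -0.1, -3.5]
gripper_width: 0.282
gripper_force: 78.2
```

Scaled: -1 mm / 750 = -0.0013, -0.5 mm / 750 = -0.0007.

Call:
arm_command:
  motion:
    - [0, 0, -0.0007, 0, 0, 0]
    - [0, 0, -0.0013, 0, 0, 0]
    - [0, 0, -0.0013, 0, 0, 0]
    - [0, 0, -0.0013, 0, 0, 0]

```text
time: 22.05
tcp_pos: [0.6115, 0.2285, 0.079]
tool_rot: [0.0, 0.649, 0.76, 0.0]
wrist_force: [-0.3, -0.3, -3.4]
gripper_width: 0.28
gripper_force: 78.2
```

Scaled: -1 mm / 750 = -0.0013, -0.5 mm / 750 = -0.0007.

Call:
arm_command:
  motion:
    - [0, 0, -0.0007, 0, 0, 0]
    - [0, 0, -0.0013, 0, 0, 0]
    - [0, 0, -0.0013, 0, 0, 0]
    - [0, 0, -0.0013, 0, 0, 0]

```text
time: 22.45
tcp_pos: [0.6115, 0.2284, 0.0778]
tool_rot: [0.0, 0.649, 0.76, -0.0]
wrist_force: [0.4, 0.1, -2.8]
gripper_width: 0.28
gripper_force: 78.2
```

Scaled: -0.5 mm / 750 = -0.0007, -0.3 mm / 750 = -0.0004.

Call:
arm_command:
  motion:
    - [0, 0, -0.0004, 0, 0, 0]
    - [0, 0, -0.0007, 0, 0, 0]
    - [0, 0, -0.0007, 0, 0, 0]
    - [0, 0, -0.0007, 0, 0, 0]

```text
time: 22.85
tcp_pos: [0.6115, 0.2285, 0.0774]
tool_rot: [0.0, 0.649, 0.76, 0.0]
wrist_force: [-0.4, -0.6, -2.1]
gripper_width: 0.28
gripper_force: 78.2
```

Scaled: -0.5 mm / 750 = -0.0007, -0.3 mm / 750 = -0.0004.

Call:
arm_command:
  motion:
    - [0, 0, -0.0004, 0, 0, 0]
    - [0, 0, -0.0007, 0, 0, 0]
    - [0, 0, -0.0007, 0, 0, 0]
    - [0, 0, -0.0007, 0, 0, 0]

```text
time: 23.25
tcp_pos: [0.6115, 0.2285, 0.0771]
tool_rot: [0.0, 0.649, 0.76, 0.0]
wrist_force: [-1.6, -0.3, -1.5]
gripper_width: 0.282
gripper_force: 78.4
```

Call:
arm_command:
  motion:
    - [0, 0, 0, 0, 0, 0]
    - [0, 0, 0, 0, 0, 0]
    - [0, 0, 0, 0, 0, 0]
    - [0, 0, 0, 0, 0, 0]
    - [0, 0, 0, 0, 0, 0]
    - [0, 0, 0, 0, 0, 0]
    - [0, 0, 0, 0, 0, 0]
    - [0, 0, 0, 0, 0, 0]
    - [0, 0, 0, 0, 0, 0]
    - [0, 0, 0, 0, 0, 0]
  gripper: 85

```text
time: 24.25
tcp_pos: [0.6115, 0.2284, 0.0769]
tool_rot: [0.0, 0.649, 0.76, 0.0]
wrist_force: [-0.8, 0.1, 0.1]
gripper_width: 0.992
gripper_force: 0.0
```

Scaled: 150 mm / 750 = 0.2, 140 mm / 750 = 0.1867.

Call:
arm_command:
  motion:
    - [0, 0, 0.0053, 0, 0, 0]
    - [0, 0, 0.02, 0, 0, 0]
    - [0, 0, 0.0467, 0, 0, 0]
    - [0, 0, 0.08, 0, 0, 0]
    - [0, 0, 0.12, 0, 0, 0]
    - [0, 0, 0.16, 0, 0, 0]
    - [0, 0, 0.1867, 0, 0, 0]
    - [0, 0, 0.2, 0, 0, 0]
    - [0, 0, 0.2, 0, 0, 0]
    - [0, 0, 0.2, 0, 0, 0]

```text
time: 25.25
tcp_pos: [0.611, 0.2283, 0.2261]
tool_rot: [-0.0, 0.649, 0.76, -0.001]
wrist_force: [0.4, -0.0, -0.3]
gripper_width: 0.996
gripper_force: 0.0
```

Scaled: -170 mm / 750 = -0.2267, -155 mm / 750 = -0.2067.

Call:
arm_command:
  motion:
    - [-0.02, 0, 0, 0, 0, 0]
    - [-0.0467, 0, 0, 0, 0, 0]
    - [-0.08, 0, 0, 0, 0, 0]
    - [-0.1133, 0, 0, 0, 0, 0]
    - [-0.1467, 0, 0, 0, 0, 0]
    - [-0.18, 0, 0, 0, 0, 0]
    - [-0.2067, 0, 0, 0, 0, 0]
    - [-0.2267, 0, 0, 0, 0, 0]
    - [-0.2267, 0, 0, 0, 0, 0]
    - [-0.2267, 0, 0, 0, 0, 0]

```text
time: 26.25
tcp_pos: [0.4419, 0.2285, 0.2266]
tool_rot: [0.0, 0.649, 0.76, 0.0]
wrist_force: [0.7, 1.0, -0.2]
gripper_width: 0.996
gripper_force: 0.0
```

```bash
python3 - <<'E'
from h import *
S=camera("scene");T=camera("top");cv2.imwrite("pics/s5.png",S);cv2.imwrite("pics/t5.png",T)
cv2.imwrite("pics/c5.png",np.vstack([np.hstack([cv2.resize(S[180:250,375:455],(400,300)),cv2.resize(T[165:215,210:276],(400,300))]),cv2.resize(S,(800,500))[200:500]]))
k=S.copy();h=cv2.cvtColor(S,cv2.COLOR_BGR2HSV)
k=((h[...,2]>200)&((h[...,0]<8)|(h[...,0]>172))&(h[...,1]>120)).astype(np.uint8)
k[:185]=0;k[212:]=0;k[:,:390]=0;k[:,425:]=0
ys,xs=np.nonzero(k);P=plane("scene",np.c_[xs,ys],.116);print("handle top",len(xs),P.mean(0) if len(xs) else None)
p=big(mask(S,22,35,100,80,(385,210,425,245)));q=plane("scene",p,.006);print("rest",circ(cv2.convexHull(q[:,:2].astype(np.float32))[:,0]))
s=read_state();print(s["time"],s["tcp_pos"],s["wrist_force"])
E
```

```text
handle top 61 [0.61129731 0.22886952 0.116     ]
rest (array([0.61144397, 0.22866507]), np.float64(0.041621701184268105))
26.35 [0.44240211 0.22853303 0.22662028] [ 0.88661857  0.10561227 -0.19767466]
```

View pics/c5.png

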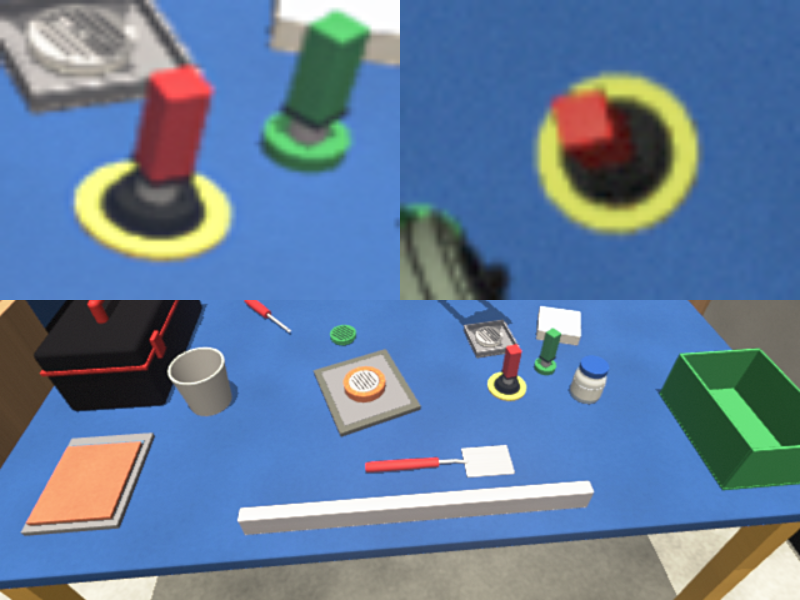

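The picture shows the tool standing upright, within 1 mm of the rest's middle. The cover is flush, the bystanders are where they were, and the gripper is clear. Handing in.

```bash
python3 -c "
from plant import *
print(close_job())"
```

```text
the job is handed in; nothing more can be done
None
```

I handed the job in at about 26 s without a verdict shown: the cover clicked home flush and was held at about 14–15 N for over a second, and the tool stands upright within 1 mm of the rest's middle, released, with the other things where they were.

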